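# Hold a spring-tip test probe on a circuit board's test pad

## Task

Take the cordless test probe out of the tool rack and set its sprung tip on the ringed test pad of the circuit board, touching nothing else of the board or its holder with it. Hold the probe square to the tilted board, pressing just lightly so that the tip is pushed in about half its travel, without shifting the board or disturbing the other things on the bench. Finish while still holding the probe like that; do not let go or put it down.

Things in the scene. Friction and masses are not known exactly. Their poses are not given: they have to be found in the camera images.
- probe: cordless test probe, a fat black pen upright in the rack, 157 mm long, 85 g. Origin at the end of its sprung tip when out, z up its axis: brass tip 3 mm thick to z = 12, round steel nose (10 mm thick) to z = 57, then a flat-sided body to z = 157 mm, 24 (x) by 18 (y) mm: grip its 18 mm flats about z = 120. Its nose hangs in a hole, its shoulder (z = 57) on the rack's top; lift it straight up
- plunger (a joint): how far the probe's sprung tip is pushed in, m: 0 fully out, 0.007 fully home. It is sprung: 0.5 N starts it, 3 N pushes it fully home (0.35 N per mm)
- probe_tip (a point): the very end of the probe's sprung tip (moves with the tip); z runs up the probe
- rack: grey tool rack, 70 x 212 mm and 72 mm high, fixed to the bench, origin at the centre of its underside. Its flat top has three round holes, 14 mm wide and 60 mm apart in a row along its y axis (at y = -60, 0 and +60 mm); the probe, the screwdriver and the brush stand in them in any order
- holder: circuit-board holder fixed to the bench: a steel foot 60 x 270 mm, two uprights 127 mm high at y = -108 and +108 mm, and between them a tilting cradle that clamps the board. Origin at the centre of its underside
- cradle (a joint): tilt of the cradle and board, rad: 0 is level; it grows as the board's edge on the holder's -x side goes down, so that the board faces towards the robot. The pivot runs along the holder's y axis, 110 mm above the bench. It is stiff (1.2 N m) and stays where it is set
- pad (a point): centre of the ringed test pad: a flat bare round metal pad, 10 mm across, inside a printed white ring 19 mm across, flush with the board's top face, at x = -12, y = +30 mm from the board's centre. Axes as the board's
- driver: bystander: screwdriver with a round grey handle 22 mm thick, standing in the rack, its top 72 mm above the rack's top. Its origin lies on its axis 57 mm below the rack's top
- brush: bystander: small flat brush standing bristles up in the rack, reaching 41 mm above the rack's top. Its origin lies on its axis level with the rack's top
- dropper: bystander: white dropper bottle on the bench, 34 mm across, 98 mm high, origin at the centre of its underside
- tin: bystander: round flat metal tin on the bench, 62 mm across, 24 mm high, origin at the centre of its underside
- board_centre (a point): centre of the top face of the green circuit board, 120 (x) x 160 (y) x 2 mm, in the cradle. z square out of the top face, x and y along its edges. Its parts stand up to 20 mm high, none within 25 mm of the ringed pad; it also has smaller round pads without a ring
There are look-alikes about, which are no part of the job. What is meant by the rack is not red or turquoise, and is the larger of those in its own colour.

How it is judged:
On the way:
1. the probe is held by the fingers, its tip drawn up clear of the rack (contact force between the fingers and probe above 1 N and z of probe_tip in the frame of rack above 0.075 m), for 0.1 s.
At the end, for the whole second after the job is handed in: the fingers still hold the probe; its tip is on the ringed pad (within 5.5 mm of the centre), the probe is square to the board (within 0.15 rad) and still (20 mm/s), its sprung tip pushed in 1 to 6 mm (contact 0.2 to 5 N), and the board has not shifted (pad within 6 mm) (contact force between the fingers and probe above 1 N and distance between probe_tip and pad below 0.0055 m and angle between the z axis of probe and the z axis of pad, either way round below 0.15 rad and value of joint plunger between 0.001 and 0.006 m and contact force between probe and holder between 0.2 and 5 N and linear speed of probe below 0.02 m/s and distance of pad from where it was at the start of the episode below 0.006 m); the arm keeps its last pose, push and grip.
It fails at once if the probe touches the board or its holder anywhere but at the ringed pad (tip more than 8 mm from the pad's centre) (contact force between probe and holder above 0.3 N and distance between probe_tip and pad above 0.008 m).
It fails at once if the probe is pressed hard on the board (over 12 N) (contact force between probe and holder above 12 N).
It fails at once if the board is shifted by more than 10 mm (distance of pad from where it was at the start of the episode above 0.01 m).
It fails at once if the screwdriver or the brush is disturbed (moved over 20 mm) (distance of any of driver, brush from where it was at the start of the episode above 0.02 m).
It fails at once if the dropper bottle or the tin is disturbed (moved over 20 mm, or tipped) (distance of any of dropper, tin from where it was at the start of the episode above 0.02 m or angle between any of dropper, tin's own z axis and vertical above 0.5 rad).
It also fails if it takes over 35 s, if anything falls off the work surface, if the arm or the gripper's body presses on something with over 40 N, if the wrist force passes 120 N, or if a joint passes its speed limit or range.

## Robot

A 7-joint arm with a two-finger parallel gripper is mounted at the origin on the work surface. World frame = base frame: x ahead of the robot, y to its left, z up, the work surface at z = 0. Lengths are in m, angles in rad, forces in N, time in s.
With the tool pointing down it reaches from about 0.4 to 0.85 m from the base axis. Payload 10.4 kg.
Tool frame: the origin (TCP) lies at the very end of the fingers, on their centre line; the grasp point (between the pads) lies r.hold_point_z behind it (r.hold_point_z is the distance from the TCP to the grasp point, in m); z points along the fingers, y is the direction in which the jaws open and shut (so a half turn about z gives the same grasp; the last joint's range is limited). The gripper opens to 87 mm and grips with 3 to 60 N. Pads are 19 mm wide; open, the fingers measure 117 mm over their backs; the gripper's body (75 mm by 190 mm) begins 51 mm behind the grasp point.
Start: joints at [-0.023, 0.332, -0.065, 1.46, 0.022, 1.35, -0.088], TCP at [0.625, 0, 0.196] pointing down, gripper open.
Joint ranges: [-2.6, 2.6], [-0.5, 2.12], [-1.47, 1.34], [0.16, 2.42], [-1.27, 4.41], [0.06, 2.06], [-2.6, 2.6]. Speed limits (rad/s): [2.22, 2.22, 2.79, 2.79, 3.14, 3.14, 3.14].

## Interface

Orientations are given as a unit quaternion [x, y, z, w].
In Python, from bench import r gives the robot as it stands.
- The arm moves only by the tool send_rows, never from a script. Its argument "commands" is a list of rows, each a list of 7 numbers: the shift along the world's x, y, z normalised to -1 to 1, where 1 is 0.03 m, then the turn, a rotation vector about the world's x, y, z normalised to -1 to 1, where 1 is 5 degrees, then the gripper command: -1 is fully open, 1 is shut, values between are in proportion. In form: [[tx, ty, tz, ax, ay, az, jaw], ...]. A call has 1 to 10 rows; each row shifts and turns the pose as measured when the row begins; what a row does not reach is not made up. A row lasts 1/12 s, in which the tool goes at most 41.7 mm and 7.16 degrees, less where a joint would pass 70% of its speed; a pose out of reach is approached as far as the arm can. A call with a number of a shift or a turn outside -1 to 1 is refused whole. A call with a gripper value outside its range is refused whole. The fingers move at their own pace and stop on an object; "grip_force" is the grip in N (left out, the last holds). Time passes only in rows, so rows that do not move let the fingers close. It gives the time, the measured TCP pose, the force and the opening at its end, in the units of the state.
- r.read_state(): the state, without advancing time (a new reading comes with each control period).
- r.camera(name): name is "scene" or "side" or "wrist"; returns the picture (420x560x3 uint8, blue, green, red); there is no depth.
- r.calibration(name): a dict with "K" (3x3 intrinsics, pixels), "R" (3x3) and "t" (3): a world point X has camera coordinates R X + t; the wrist camera has in their place "mount" (4x4, takes a point from camera to tool coordinates, whose origin is the TCP and whose axes are the flange's). Camera axes: x right, y down, z forward; pixel columns grow to the right and rows downward; lengths in m; the calibration is good to about 2 mm. A picture is of the moment at which its call begins: read the wrist's pose just before it. calibration takes no time and is no camera call.
- r.close_job(): hands the job in, once; it reports no verdict.
The state is a dict: "time": time; "joint_positions": joint angles; "joint_vel": joint speeds; "joint_torque": joint torques, N m; "ee_pos": TCP position; "eef_rot": TCP orientation; "ft_force": force on the tool from outside, world axes, zero at the start; "torque": the same for the moment, N m; "width": finger opening in m.
Only numpy, scipy, OpenCV 4.12 (cv2) and the standard library are available. Lean on these libraries where they do the work, as an engineer would, in place of code of your own. Each camera call takes 0.05 s, during which the arm holds its last target.

## Working session

There is one attempt and no reset: what is moved stays moved. The work goes in short steps, Python scripts to look and compute and a tool call to move; the robot and the scene stay as the last step left them, time stands still between calls to the robot, and variables do not carry over. Pictures are saved under pics/ and viewed, and the job is handed in when it is done.

Besides the shell and the picture viewer there is one more tool, called after "Call:" as a command line: name --pt "numbers of a row" for each row, then --argument value for the rest. send_rows: Moves the arm, as the interface text tells. Scaled input: -1 to 1 covers 0.03 m each way for a shift and 5 degrees each way for a turn. Its arguments: {"type":"object","properties":{"commands":{"type":"array"},"grip_force":{"type":"number"}},"required":["commands"]}

```bash
mkdir -p pics; ls; python3 - <<'E'
from bench import r
import cv2
s=r.read_state(); print({k:s[k] for k in ('time','ee_pos','eef_rot','width','ft_force')}, r.hold_point_z)
for n in ('scene','side','wrist'):
    cv2.imwrite(f'pics/{n}0.png',r.camera(n)); print(n,r.calibration(n))
E
```

```text
pics
{'time': 0.0, 'ee_pos': array([6.24583964e-01, 1.42930065e-05, 1.95082955e-01]), 'eef_rot': array([ 7.07080378e-01,  7.07132851e-01, -4.99150295e-04, -4.70240569e-04]), 'width': 0.08697158065576208, 'ft_force': array([ 0.03350803,  0.15160358, -0.23994934])} 0.0187
scene {'K': array([[407.69030909,   0.        , 283.17257548],
       [  0.        , 407.69030909, 212.92211155],
       [  0.        ,   0.        ,   1.        ]]), 'R': array([[-0.4942562 ,  0.86912044,  0.01845164],
       [ 0.58606461,  0.34881297, -0.73133972],
       [-0.64205847, -0.35065533, -0.68176371]]), 't': array([ 0.17847394, -0.27677069,  1.47654623])}
side {'K': array([[379.42578166,   0.        , 276.14463465],
       [  0.        , 379.42578166, 211.29776082],
       [  0.        ,   0.        ,   1.        ]]), 'R': array([[-0.99911353, -0.04110732, -0.00907442],
       [-0.01224317,  0.48998548, -0.87164461],
       [ 0.04027731, -0.87076083, -0.49005441]]), 't': array([0.53679745, 0.03795556, 1.10132376])}
wrist {'K': array([[331.91669598,   0.        , 278.51023099],
       [  0.        , 331.91669598, 214.44076013],
       [  0.        ,   0.        ,   1.        ]]), 'mount': array([[ 2.75302571e-04, -9.58299312e-01, -2.85766257e-01,
         7.91059983e-02],
       [ 9.99999918e-01,  1.79097019e-04,  3.62793003e-04,
        -8.73998914e-04],
       [-2.96484400e-04, -2.85766333e-01,  9.58299283e-01,
        -1.86525693e-01],
       [ 0.00000000e+00,  0.00000000e+00,  0.00000000e+00,
         1.00000000e+00]])}
```

View pics/scene0.png

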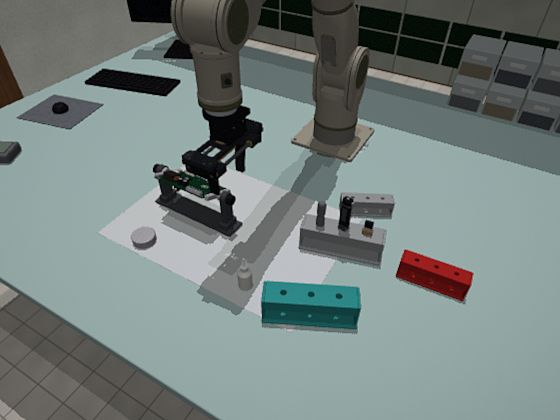

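View pics/side0.png

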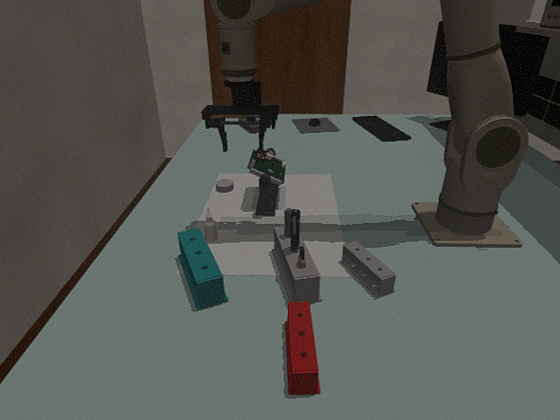

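View pics/wrist0.png

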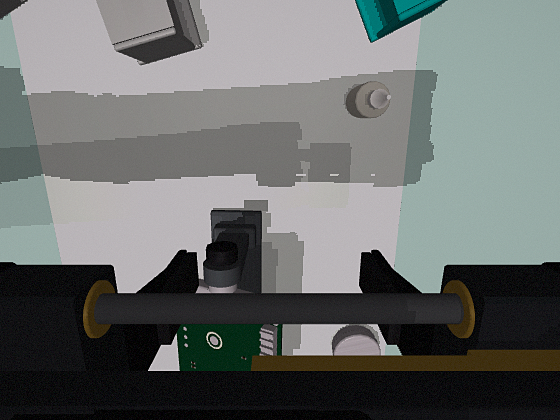

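The grey candidates are the large rack (scene 342,240), which holds all three tools, and a small one (scene 367,205). The red rack (434,275) and the turquoise one (310,303) are look-alikes. The large grey rack fits the description. I'll confirm it in enlarged crops.

```bash
python3 - <<'E'
import cv2,numpy as np
a=cv2.imread('pics/scene0.png');b=cv2.imread('pics/side0.png');w=cv2.imread('pics/wrist0.png')
c1=cv2.resize(a[180:270,285:405],None,fx=3.3,fy=3.3,interpolation=cv2.INTER_CUBIC)
c2=cv2.resize(b[195:305,240:400],None,fx=2.5,fy=2.5,interpolation=cv2.INTER_CUBIC)
h=300;f=np.zeros((600,800,3),np.uint8)
c1=c1[:300,:400];c2=c2[:300,:400];f[:c1.shape[0],:c1.shape[1]]=c1;f[:c2.shape[0],400:400+c2.shape[1]]=c2
c3=cv2.resize(a[155:240,145:250],(400,300),interpolation=cv2.INTER_CUBIC)
c4=cv2.resize(b[140:220,230:300],(400,300),interpolation=cv2.INTER_CUBIC)
f[300:,:400]=c3;f[300:,400:]=c4
cv2.imwrite('pics/crop0.png',f)
E
```

```text
(no output)
```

View pics/crop0.png

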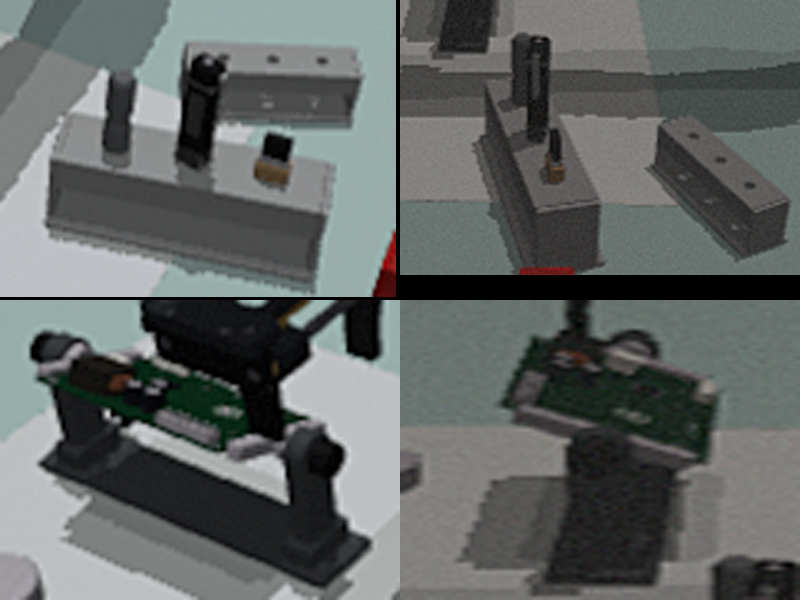

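```bash
cat > h.py <<'E'
import numpy as np, cv2
from bench import r
from scipy.spatial.transform import Rotation as Ro
def cam(n,s=None):
    c=r.calibration(n);K=np.array(c['K'])
    if n!='wrist':
        R=np.array(c['R']);t=np.array(c['t']);return K,R,t
    T=np.eye(4);T[:3,:3]=Ro.from_quat(s['eef_rot']).as_matrix();T[:3,3]=s['ee_pos']
    M=np.linalg.inv(T@np.array(c['mount']));return K,M[:3,:3],M[:3,3]
def ray(k,uv):
    K,R,t=k;d=R.T@np.linalg.inv(K)@np.array([uv[0],uv[1],1.]);return -R.T@t,d/np.linalg.norm(d)
def onz(k,uv,z):
    o,d=ray(k,uv);return o+d*(z-o[2])/d[2]
def tri(rays):
    A=sum(np.eye(3)-np.outer(d,d) for o,d in rays);b=sum((np.eye(3)-np.outer(d,d))@o for o,d in rays)
    p=np.linalg.solve(A,b);return p,[np.linalg.norm((np.eye(3)-np.outer(d,d))@(p-o)) for o,d in rays]
def proj(k,X):
    K,R,t=k;c=K@(R@np.asarray(X)+t);return c[:2]/c[2]
E
python3 - <<'E'
from h import *
np.set_printoptions(precision=4,suppress=True)
k=cam('scene');s=cam('side');st=dict(ee_pos=[0.624584,0,.195083],eef_rot=[.70708,.70713,-.0005,-.00047]);w=cam('wrist',st)
f=lambda x,y:(285+x/3.3-.35,180+y/3.3-.35)
g=lambda x,y:(240+(x-400)/2.5-.3,195+y/2.5-.3)
print('probe base',onz(k,f(194,163),.072),onz(s,g(536,135),.072))
print('probe top',onz(k,f(207,62),.172),onz(s,g(539,42),.172))
print('driver base',onz(k,f(117,158),.072)); print('driver top',onz(k,f(121,73),.144),onz(s,g(521,38),.144))
print('brush base',onz(k,f(272,180),.072),onz(s,g(554,178),.072))
print('rack corners',[onz(k,f(*p),.072)[:2] for p in ((50,158),(66,115),(333,163),(318,208))])
print('wrist rack corners',[onz(w,p,.072)[:2] for p in ((141,64),(200,47),(112,45))])
print('dropper',onz(w,(378,98),.098),onz(w,(366,100),.06))
print('holder foot corners',[onz(w,p,.005)[:2] for p in ((211,209),(262,209))])
print('pad guess',onz(w,(214,341),.12), 'board corner',onz(w,(180,318),.12))
print('tin',onz(k,(144,235),.024))
q=lambda x,y:(145+x/400*105,155+y/300*85)
print('holder foot scene',[onz(k,q(*p),.008)[:2] for p in ((40,460-300),(330,580-300),(370,540-300))])
E
```

```text
probe base [0.486  0.2446 0.072 ] [0.4852 0.2392 0.072 ]
probe top [0.4849 0.2413 0.172 ] [0.484  0.2415 0.172 ]
driver base [0.5113 0.1914 0.072 ]
driver top [0.4974 0.1816 0.144 ] [0.5003 0.1845 0.144 ]
brush base [0.4725 0.3028 0.072 ] [0.4697 0.3034 0.072 ]
rack corners [array([0.5375, 0.1472]), array([0.4885, 0.1355]), array([0.4313, 0.3367]), array([0.4823, 0.3429])]
wrist rack corners [array([0.5057, 0.1214]), array([0.5572, 0.1346]), array([0.4829, 0.1361])]
dropper [0.7039 0.0926 0.098 ] [0.7038 0.0927 0.06  ]
holder foot corners [array([ 0.544 , -0.0266]), array([ 0.6041, -0.0265])]
pad guess [ 0.5639 -0.1215  0.12  ] board corner [ 0.5344 -0.097   0.12  ]
tin [ 0.7269 -0.2118  0.024 ]
holder foot scene [array([ 0.5958, -0.2964]), array([ 0.5962, -0.0262]), array([ 0.5455, -0.0262])]
```

Call:
send_rows --pt "0 0.2 1 0 0 0 -1" --pt "-0.5 0.8 1 0 0 0 -1" --pt "-0.7 0.9 0.3 0 0 0 -1" --pt "-0.7 0.9 0 0 0 0 -1" --pt "-0.7 0.9 0 0 0 0 -1" --pt "-0.7 0.9 0 0 0 0 -1" --pt "-0.7 0.9 0 0 0 0 0" --pt "-0.6 0.9 0 0 0 0 0" --pt "0 0 0 0 0 0 0" --pt "0 0 0 0 0 0 0"

```text
time: 0.98
ee_pos: [0.4764, 0.1967, 0.2634]
eef_rot: [0.708, 0.706, -0.003, -0.002]
ft_force: [0.5, -1.2, -0.1]
width: 0.0678
```

```bash
python3 - <<'E'
from h import *
s=r.read_state();im=r.camera('wrist');cv2.imwrite('pics/w1.png',im);cv2.imwrite('pics/s1.png',r.camera('scene'))
cv2.imwrite('pics/d1.png',r.camera('side'))
import json;json.dump({k:list(s[k]) for k in('ee_pos','eef_rot')},open('w1.json','w'))
print(s['time'],s['ee_pos'],s['eef_rot'],s['width'],s['joint_positions'])
E
```

```text
0.9833 [0.47638094 0.19670752 0.26344216] [ 0.70828199  0.70592071 -0.00318656 -0.0015557 ] 0.06779330077465918 [-0.2652414   0.07879603 -0.22705821  1.62291233  0.01669968  1.44891568
 -0.49710888]
```

View pics/w1.png

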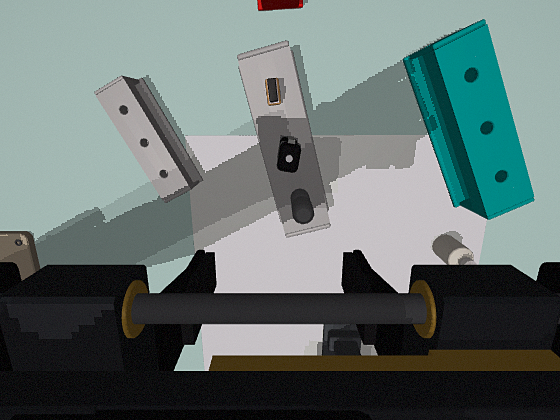

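View pics/s1.png

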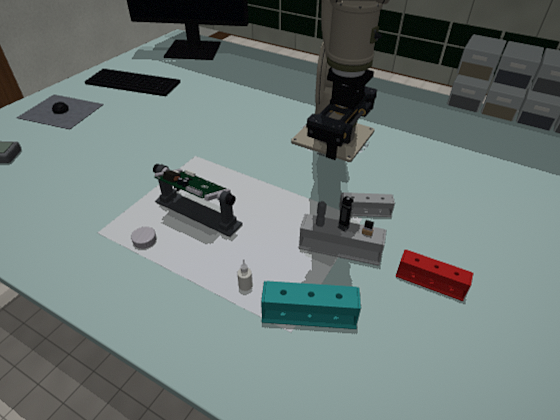

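Wrist view: the probe is at about (289,157), between the brush (275,90) and the driver (302,205) in the large grey rack. I'll enlarge it to get the yaw.

```bash
python3 - <<'E'
import cv2,numpy as np
im=cv2.imread('pics/w1.png')
c=cv2.resize(im[120:195,240:340],(800,600),interpolation=cv2.INTER_CUBIC)
c=np.clip(c.astype(float)*2.2,0,255).astype(np.uint8)
cv2.imwrite('pics/w1c.png',c)
a=cv2.imread('pics/s1.png')
cv2.imwrite('pics/s1c.png',np.clip(cv2.resize(a[150:240,145:250],(700,600),interpolation=cv2.INTER_CUBIC)*1.6,0,255).astype(np.uint8))
E
```

```text
(no output)
```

View pics/w1c.png

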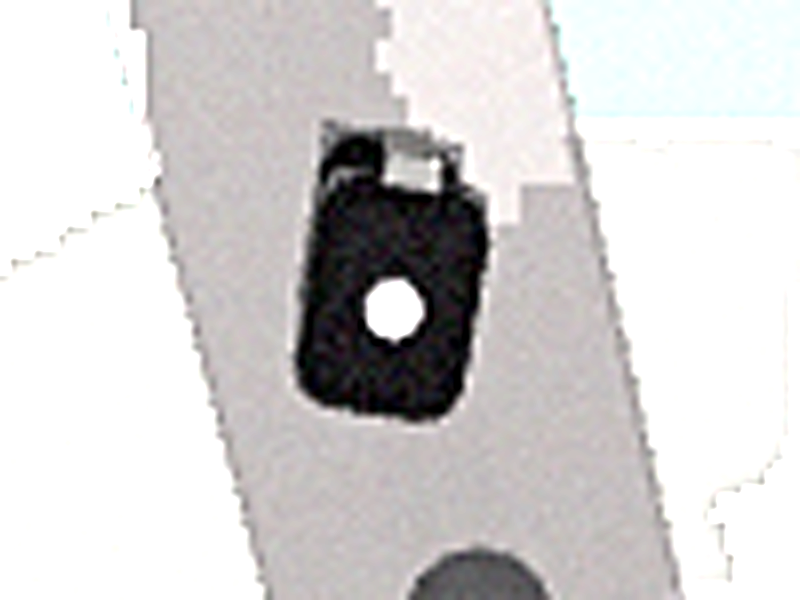

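View pics/s1c.png

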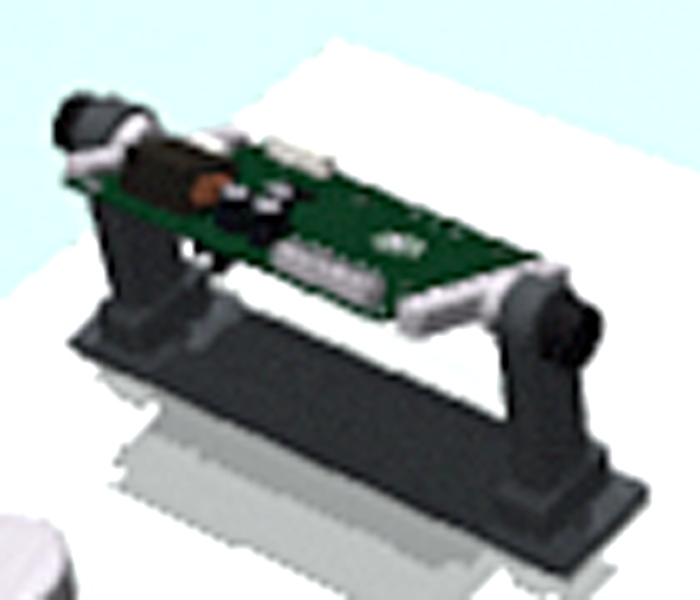

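```bash
python3 - <<'E'
from h import *
import json
np.set_printoptions(precision=4,suppress=True)
st=json.load(open('w1.json'));w=cam('wrist',st);sc=cam('scene');sd=cam('side')
f=lambda x,y:(240+x/8-.44,120+y/8-.44)
print('dot',onz(w,f(394,310),.172))
C=[onz(w,f(*p),.172)[:2] for p in ((315,183),(492,198),(292,402),(462,424))]
print(C,np.mean(C,0))
for a,b in ((2,0),(3,1)): d=C[b]-C[a];print(np.linalg.norm(d),np.degrees(np.arctan2(d[1],d[0]))-90)
for a,b in ((0,1),(2,3)): d=C[b]-C[a];print(np.linalg.norm(d),np.degrees(np.arctan2(d[1],d[0])))
print('driver top',onz(w,f(480,595),.144),'brush',onz(w,(274.5,91),.113))
b=onz(w,(285,236),.072),onz(w,(330,224),.072),onz(w,(238,55),.072),onz(w,(289,41),.072);print('rack',b)
R=Ro.from_quat(st['eef_rot']).as_matrix();print(R)
E
python3 - <<'E'
import cv2,numpy as np
a=cv2.imread('pics/d1.png')
cv2.imwrite('pics/d1c.png',np.clip(cv2.resize(a[130:220,225:330],(700,600),interpolation=cv2.INTER_CUBIC)*1.8,0,255).astype(np.uint8))
E
```

```text
dot [0.4837 0.2414 0.172 ]
[array([0.4755, 0.2544]), array([0.4937, 0.2528]), array([0.4731, 0.2319]), array([0.4909, 0.2295])] [0.4833 0.2422]
0.022671444652303502 -6.269643735570526
0.023502970880523284 -6.768573444638449
0.018235615721458123 -4.895768526255983
0.018030005567233227 -7.519927151255795
driver top [0.4947 0.2045 0.144 ] brush [0.4711 0.2978 0.113 ]
rack (array([0.482 , 0.1353, 0.072 ]), array([0.5359, 0.1506, 0.072 ]), array([0.4327, 0.3357, 0.072 ]), array([0.4856, 0.3486, 0.072 ]))
[[ 0.0033  1.     -0.0067]
 [ 1.     -0.0033 -0.0023]
 [-0.0023 -0.0067 -1.    ]]
```

View pics/d1c.png

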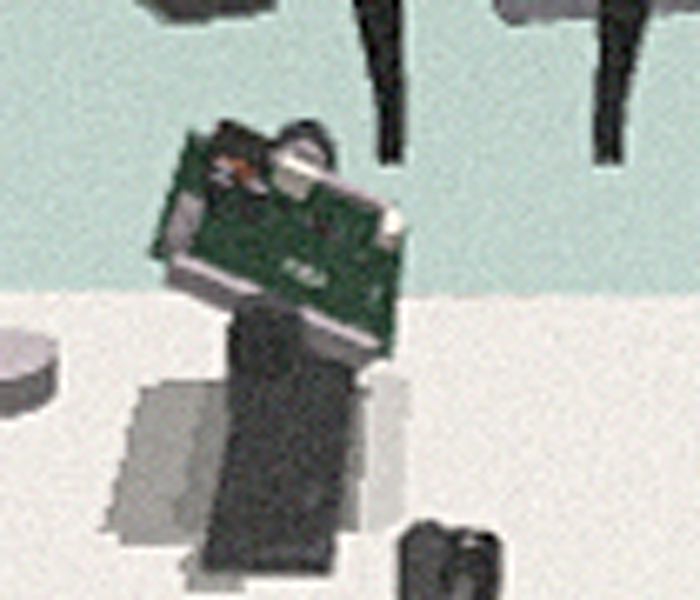

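Call:
send_rows --pt "0.15 0.8 0 0 0 -0.6 -0.2" --pt "0.1 0.7 0 0 0 -0.6 -0.2" --pt "0 0 -0.5 0 0 0 -0.2" --pt "0 0 0 0 0 0 -0.2" --pt "0 0 0 0 0 0 -0.2"

```text
time: 1.55
ee_pos: [0.4897, 0.2355, 0.2474]
eef_rot: [0.751, 0.66, -0.004, -0.001]
ft_force: [0.4, -0.9, 1.0]
width: 0.0524
```

```bash
python3 - <<'E'
from h import *
s=r.read_state();im=r.camera('wrist');cv2.imwrite('pics/w2.png',im)
print(s['time'],s['ee_pos'],Ro.from_quat(s['eef_rot']).as_matrix().round(4).tolist(),s['width'],s['ft_force'])
w=cam('wrist',s); print(proj(w,[.4835,.2418,.172]),proj(w,[.4835,.2418,.072]))
E
```

```text
1.55 [0.48973398 0.23551286 0.24740046] [[0.1275, 0.9918, -0.0075], [0.9918, -0.1275, -0.003], [-0.004, -0.0071, -1.0]] 0.052377874563197674 [ 0.44172435 -0.88555411  1.01139499]
[271.63672312 208.77597827] [274.04595281 184.113617  ]
```

View pics/w2.png

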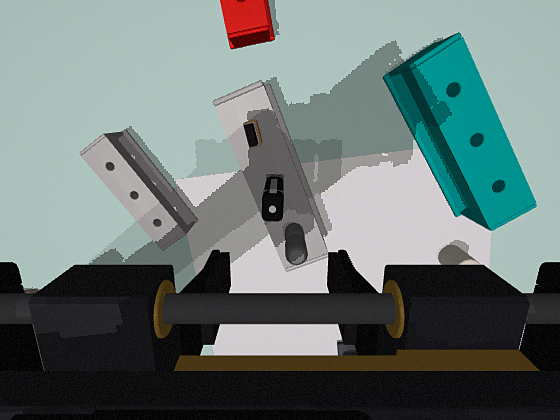

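Call:
send_rows --pt "-0.2 0.2 -0.3 0 0 0.1 -0.2" --pt "0 0 -0.3 0 0 0 -0.2" --pt "0 0 -0.3 0 0 0 -0.2" --pt "0 0 0 0 0 0 -0.2"

```text
time: 1.93
ee_pos: [0.4842, 0.2391, 0.2187]
eef_rot: [0.749, 0.663, -0.004, -0.001]
ft_force: [-0.1, 0.4, -1.1]
width: 0.0519
```

Remaining offset: y +3 mm, z −103 mm.

Call:
send_rows --pt "0 0.1 -0.6 0 0 0 -0.2" --pt "0 0.05 -0.7 0 0 0 -0.2" --pt "0 0 -0.7 0 0 0 -0.2" --pt "0 0 -0.7 0 0 0 -0.2" --pt "0 0 -0.5 0 0 0 -0.2" --pt "0 0 0 0 0 0 -0.2"

```text
time: 2.43
ee_pos: [0.4843, 0.2424, 0.1193]
eef_rot: [0.749, 0.662, -0.003, -0.0]
ft_force: [-0.2, 0.4, -0.4]
width: 0.0525
```

```bash
python3 - <<'E'
from h import *
s=r.read_state();im=r.camera('wrist');cv2.imwrite('pics/w3.png',im)
print(s['time'],s['ee_pos'],Ro.from_quat(s['eef_rot']).as_matrix().round(4).tolist(),s['width'],s['ft_force'])
E
```

```text
2.4333 [0.48430933 0.24240737 0.11931561] [[0.1223, 0.9925, -0.0039], [0.9925, -0.1224, -0.0032], [-0.0037, -0.0035, -1.0]] 0.05251819173237797 [-0.20593579  0.39272312 -0.41305196]
```

View pics/w3.png

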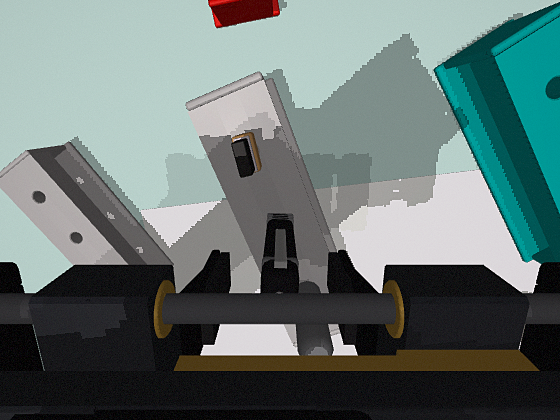

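The probe sits between the fingers, at about (280,250). I'll close on it.

Call:
send_rows --pt "0 0 -0.1 0 0 0 1" --pt "0 0 0 0 0 0 1" --pt "0 0 0 0 0 0 1" --pt "0 0 0 0 0 0 1" --pt "0 0 0 0 0 0 1" --pt "0 0 0 0 0 0 1" --grip_force 25

```text
time: 2.98
ee_pos: [0.4874, 0.2438, 0.1228]
eef_rot: [0.749, 0.662, 0.001, 0.001]
ft_force: [0.1, 0.5, 0.8]
width: 0.0203
```

Call:
send_rows --pt "-0.1 0 0 0 0 0 1" --pt "0 0 0 0 0 0 1" --pt "0 0 0 0 0 0 1" --grip_force 25

```text
time: 3.23
ee_pos: [0.4842, 0.2439, 0.1233]
eef_rot: [0.749, 0.662, 0.002, 0.001]
ft_force: [-0.3, -0.7, -0.3]
width: 0.0181
```

Call:
send_rows --pt "0 0 0.3 0 0 0 1" --pt "0 0 0.6 0 0 0 1" --pt "0 0 0.8 0 0 0 1" --pt "0 0 0.8 0 0 0 1" --pt "0 0 0.8 0 0 0 1" --pt "0 0 0.8 0 0 0 1" --pt "0 0 0.8 0 0 0 1" --pt "0 0 0.8 0 0 0 1" --pt "0 0 0.2 0 0 0 1" --pt "0 0 0 0 0 0 1"

```text
time: 4.07
ee_pos: [0.4819, 0.2427, 0.3128]
eef_rot: [0.749, 0.663, 0.002, 0.001]
ft_force: [-0.5, -0.4, -1.2]
width: 0.018
```

```bash
python3 - <<'E'
from h import *
s=r.read_state();im=r.camera('wrist');cv2.imwrite('pics/w4.png',im);a=r.camera('scene');b=r.camera('side')
print(s['time'],s['ee_pos'],Ro.from_quat(s['eef_rot']).as_matrix().round(4).tolist(),s['width'],s['ft_force'])
f=np.zeros((420,800,3),np.uint8)
f[:,:400]=cv2.resize(a[100:310,200:400],(400,420));f[:,400:]=cv2.resize(b[100:310,200:400],(400,420));cv2.imwrite('pics/sd4.png',f)
E
```

```text
4.0667 [0.48188503 0.24266507 0.31280571] [[0.1221, 0.9925, 0.0047], [0.9925, -0.1221, 0.0011], [0.0016, 0.0045, -1.0]] 0.017989352745897375 [-0.49750856 -0.37043467 -1.23619489]
```

View pics/w4.png

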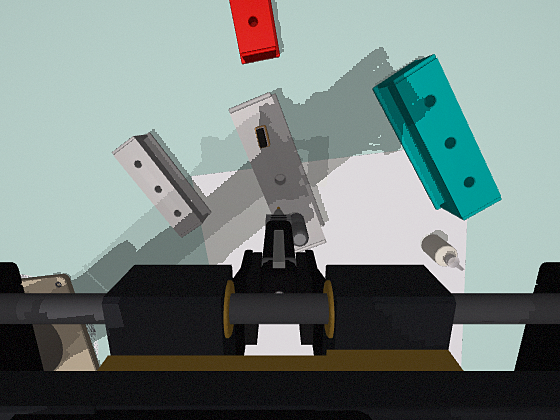

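View pics/sd4.png

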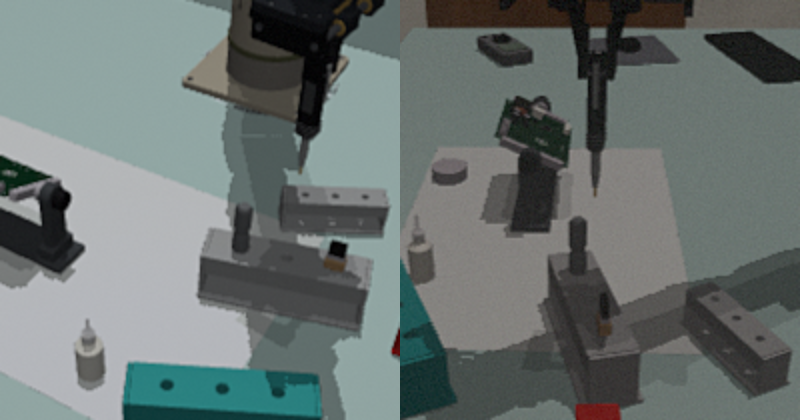

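Call:
send_rows --pt "0.1 -0.5 0 0 0 0 1" --pt "0.2 -1 0 0 0 0.2 1" --pt "0.2 -1 0 0 0 0.2 1" --pt "0.2 -1 0 0 0 0.2 1" --pt "0.2 -1 0 0 0 0.2 1" --pt "0.2 -1 0 0 0 0.2 1" --pt "0.2 -1 0 0 0 0.2 1" --pt "0.2 -1 0 0 0 0.2 1" --pt "0.2 -1 0 0 0 0 1" --pt "0.2 -1 0 0 0 0 1"

```text
time: 5.05
ee_pos: [0.5296, -0.0484, 0.2927]
eef_rot: [0.699, 0.715, -0.01, -0.007]
ft_force: [0.6, -0.8, -1.6]
width: 0.0175
```

Call:
send_rows --pt "0.3 -1 0 0 0 0 1" --pt "0.3 -1 0 0 0 0 1" --pt "0.2 -0.8 0 0 0 0 1" --pt "0 -0.4 0 0 0 0 1" --pt "0 0 0 0 0 0 1" --pt "0 0 0 0 0 0 1" --pt "0 0 0 0 0 0 1"

```text
time: 5.63
ee_pos: [0.5487, -0.1569, 0.2804]
eef_rot: [0.703, 0.711, -0.017, -0.014]
ft_force: [0.4, 1.1, -0.6]
width: 0.0177
```

```bash
cat > look.py <<'E'
import sys,json
from h import *
np.set_printoptions(precision=4,suppress=True)
n=sys.argv[1]
s=r.read_state();im=r.camera('wrist');cv2.imwrite(f'pics/w{n}.png',im)
json.dump({k:list(map(float,s[k])) for k in('ee_pos','eef_rot')},open(f'w{n}.json','w'))
print(s['time'],s['ee_pos'],Ro.from_quat(s['eef_rot']).as_matrix().round(4).tolist(),s['width'],s['ft_force'],s['joint_positions'])
for k in sys.argv[2:]: cv2.imwrite(f'pics/{k}{n}.png',r.camera(k))
E
python3 look.py 5 scene side
```

```text
5.6333 [ 0.5487 -0.1569  0.2804] [[-0.0112, 0.999, -0.0436], [0.9999, 0.011, -0.0049], [-0.0044, -0.0436, -0.999]] 0.017711433057512896 [ 0.4371  1.0962 -0.6013] [ 0.1219  0.2131  0.0815  1.4369 -0.0037  1.534   0.2133]
```

View pics/w5.png

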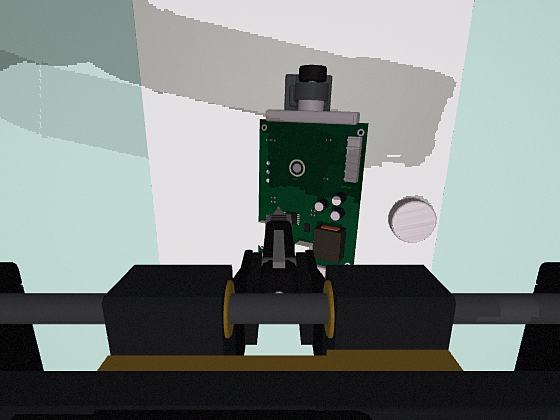

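View pics/scene5.png

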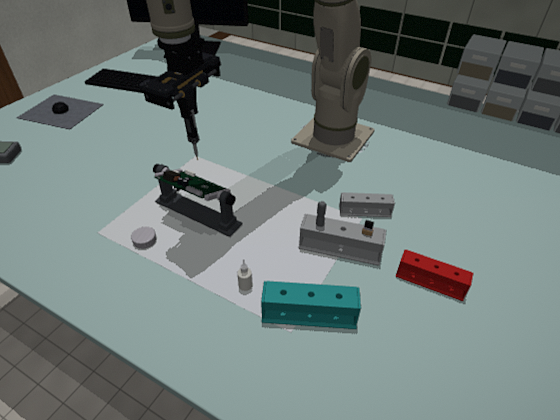

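Call:
send_rows --pt "0 0 0.8 0 -0.5 0 1" --pt "0 0 0.4 0 0 0 1" --pt "0 0 0 0 0 0 1" --pt "0 0 0 0 0 0 1"

```text
time: 6.12
ee_pos: [0.5494, -0.1519, 0.3185]
eef_rot: [0.7, 0.714, -0.001, 0.002]
ft_force: [0.5, -0.0, -0.3]
width: 0.0176
```

```bash
python3 look.py 6 scene side; python3 - <<'E'
import cv2,numpy as np
im=cv2.imread('pics/w6.png')
cv2.imwrite('pics/w6c.png',np.clip(cv2.resize(im[60:285,200:440],None,fx=2.6667,fy=2.6667,interpolation=cv2.INTER_CUBIC)*1.5,0,255).astype(np.uint8))
E
```

```text
6.1167 [ 0.5494 -0.1519  0.3185] [[-0.0188, 0.9998, 0.0016], [0.9998, 0.0188, -0.0039], [-0.004, 0.0015, -1.0]] 0.01763593029677576 [ 0.4593 -0.014  -0.3492] [ 0.1196  0.1707  0.0792  1.4079 -0.0099  1.5612  0.2165]
```

View pics/w6c.png

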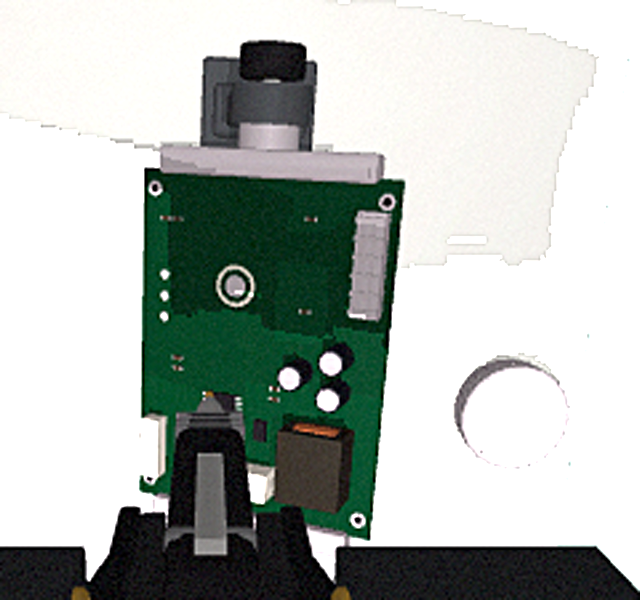

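```bash
cat > pnp.py <<'E'
from h import *
import json
np.set_printoptions(precision=4,suppress=True)
def pnp(st,pix,obj):
    K,Rw,tw=cam('wrist',st)
    ok,rv,tv=cv2.solvePnP(np.float64(obj),np.float64(pix),K,None,flags=cv2.SOLVEPNP_ITERATIVE)
    pr,_=cv2.projectPoints(np.float64(obj),rv,tv,K,None);res=pr[:,0]-pix
    R=Rw.T@cv2.Rodrigues(rv)[0];t=Rw.T@(tv[:,0]-tw);return R,t,res
E
python3 - <<'E'
from pnp import *
st=json.load(open('w6.json'));s=8/3
f=lambda x,y:(200+(x+.5)/s-.5,60+(y+.5)/s-.5)
pix=[f(*p) for p in ((146,168),(404,182),(370,540),(139,491),(235.5,286.5))]
obj=[(-.06,.08,0),(.06,.08,0),(.06,-.08,0),(-.06,-.08,0),(-.012,.03,0)]
for idx in ([0,1,2,3],[0,1,2,3,4],[0,1,2,4]):
    if len(idx)==4 and 4 in idx: pass
    R,t,res=pnp(st,np.array(pix)[idx],np.array(obj)[idx])
    print(R.tolist(),'centre',t,'pad',R@[-.012,.03,0]+t,'tilt',np.degrees(np.arctan2(-R[0,2],R[2,2])),np.abs(res).max())
# direct pad ray
w=cam('wrist',st);n=pix[4]
print(onz(w,n,.115),proj(w,[.5633,-.1215,.12]))
sc=cam('scene');sd=cam('side')
E
python3 - <<'E'
import cv2,numpy as np
a=cv2.imread('pics/scene6.png');b=cv2.imread('pics/side6.png')
f=np.zeros((600,800,3),np.uint8)
f[:,:400]=cv2.resize(a[100:250,150:250],(400,600),interpolation=cv2.INTER_CUBIC);f[:,400:]=cv2.resize(b[60:210,230:330],(400,600),interpolation=cv2.INTER_CUBIC)
cv2.imwrite('pics/sd6.png',np.clip(f*1.5,0,255).astype(np.uint8))
E
```

```text
[[0.9115665747655928, 0.020955190879513405, -0.4106181434682715], [-0.017339966864995452, 0.9997711722626161, 0.012527117056927443], [0.4107866907766705, -0.00429919618536531, 0.9117213453643137]] centre [ 0.571  -0.1639  0.1061] pad [ 0.5607 -0.1337  0.101 ] tilt 24.245696333702984 0.3679710306159336
[[0.9112243724378799, 0.020416364046738706, -0.4114040777074343], [-0.017366090079310562, 0.9997870131767606, 0.011151107498893727], [0.41154411913007705, -0.003016680660203845, 0.9113848460706628]] centre [ 0.5709 -0.1639  0.1062] pad [ 0.5606 -0.1337  0.1012] tilt 24.294675405368267 0.412391633677089
[[0.9033303623751858, 0.013495106069784978, -0.4287331787059204], [-0.017591512574661933, 0.9998296109216573, -0.005593550713606697], [0.4285846416945587, 0.012594889297466222, 0.9034138440754237]] centre [ 0.5711 -0.1638  0.1068] pad [ 0.5607 -0.1336  0.102 ] tilt 25.38761668821017 0.3710939204180477
[ 0.5598 -0.1316  0.115 ] [291.403  159.1155]
```

View pics/sd6.png

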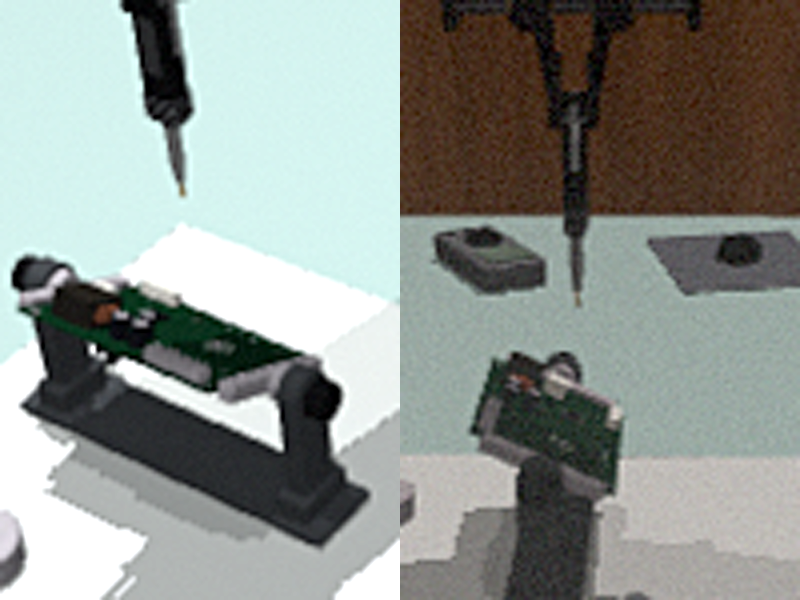

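```bash
python3 - <<'E'
from pnp import *
sc=cam('scene');sd=cam('side');st=json.load(open('w6.json'));w=cam('wrist',st)
g=lambda x,y:(200+(x+.5)*3/8-.5,60+(y+.5)*3/8-.5)
print('tip sc+sd',tri([ray(sc,(195.4,148.4)),ray(sd,(274.1,135.6))]))
print('tip all',tri([ray(sc,(195.4,148.4)),ray(sd,(274.1,135.6)),ray(w,g(211,399))]))
R=Ro.from_quat(st['eef_rot']).as_matrix();print('tip exp',np.array(st['ee_pos'])+R@[0,0,.1083], proj(w,np.array(st['ee_pos'])+R@[0,0,.1083]),g(211,399))
print('pad w+sc',tri([ray(sc,(203.9,186.1)),ray(w,g(235.5,286.5))]))
p=np.array([.5606,-.1337,.1012]);print(proj(sc,p),proj(sd,p))
p=np.array([.5606,-.1325,.107]);print(proj(sc,p),proj(sd,p))
E
python3 - <<'E'
import cv2,numpy as np
a=cv2.imread('pics/scene6.png');b=cv2.imread('pics/side6.png')
f=np.zeros((400,800,3),np.uint8)
f[:,:400]=cv2.resize(a[160:210,180:230],(400,400),interpolation=cv2.INTER_CUBIC);f[:,400:]=cv2.resize(b[140:190,245:295],(400,400),interpolation=cv2.INTER_CUBIC)
cv2.imwrite('pics/sd6b.png',np.clip(f*1.5,0,255).astype(np.uint8))
E
```

```text
tip sc+sd (array([ 0.5483, -0.1542,  0.2123]), [np.float64(0.0008619602456823353), np.float64(0.000861960245682285)])
tip all (array([ 0.5485, -0.155 ,  0.2122]), [np.float64(0.00113943605582982), np.float64(0.0008815595873369746), np.float64(0.0008946218941695085)])
tip exp [ 0.5496 -0.1523  0.2102] [279.3325 205.279 ] (278.8125, 209.3125)
pad w+sc (array([ 0.5602, -0.1332,  0.1052]), [np.float64(0.000103462969665749), np.float64(0.00010346296966580524)])
[203.8542 187.2684] [270.177  172.2219]
[203.966  185.7356] [270.1249 170.6657]
```

View pics/sd6b.png

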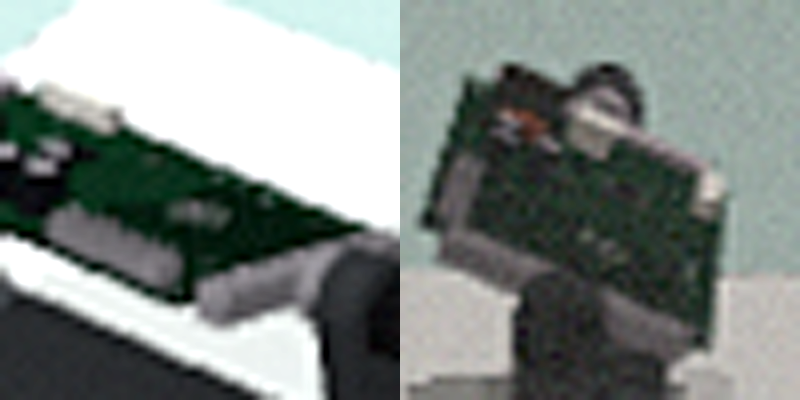

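Call:
send_rows --pt "-0.3 0.1 0 0 -0.9 0 1" --pt "-0.4 0.1 0 0 -1 0 1" --pt "-0.4 0.1 -0.2 0 -1 0 1" --pt "-0.4 0.1 -0.4 0 -1 0 1" --pt "-0.3 0.1 -0.5 0 -0.9 0 1" --pt "0 0 0 0 0 0 1" --pt "0 0 0 0 0 0 1" --pt "0 0 0 0 0 0 1"

```text
time: 6.93
ee_pos: [0.4877, -0.1343, 0.2644]
eef_rot: [0.686, 0.698, 0.142, 0.145]
ft_force: [0.2, -0.4, -1.2]
width: 0.0175
```

```bash
python3 look.py 7 scene side; python3 - <<'E'
import cv2,numpy as np
a=cv2.imread('pics/scene7.png');b=cv2.imread('pics/side7.png')
f=np.zeros((600,800,3),np.uint8)
f[:,:400]=cv2.resize(a[100:250,150:250],(400,600),interpolation=cv2.INTER_CUBIC);f[:,400:]=cv2.resize(b[60:210,230:330],(400,600),interpolation=cv2.INTER_CUBIC)
cv2.imwrite('pics/sd7.png',np.clip(f*1.5,0,255).astype(np.uint8))
im=cv2.imread('pics/w7.png')
cv2.imwrite('pics/w7c.png',np.clip(cv2.resize(im[60:285,200:440],None,fx=2.6667,fy=2.6667,interpolation=cv2.INTER_CUBIC)*1.5,0,255).astype(np.uint8))
E
```

```text
6.9333 [ 0.4877 -0.1343  0.2644] [[-0.016, 0.9173, 0.398], [0.9998, 0.0177, -0.0004], [-0.0074, 0.3979, -0.9174]] 0.01753085065109727 [ 0.2448 -0.3525 -1.2458] [ 0.1566 -0.2875  0.0777  2.0134 -0.083   1.0174  0.2826]
```

View pics/sd7.png

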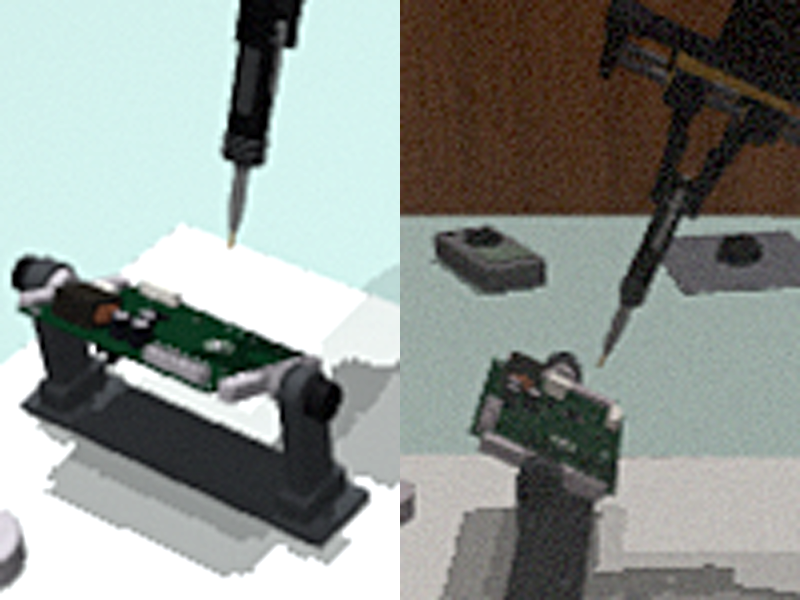

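View pics/w7c.png

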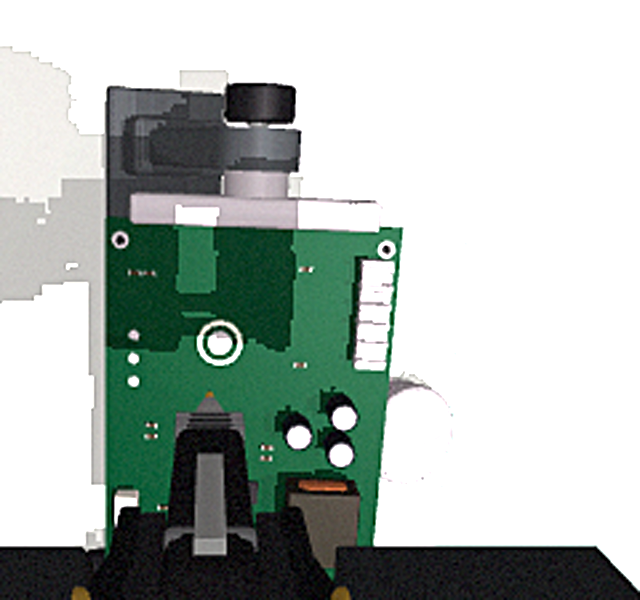

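```bash
python3 - <<'E'
from pnp import *
sc=cam('scene');sd=cam('side');st=json.load(open('w7.json'));w=cam('wrist',st)
g=lambda x,y:(200+(x+.5)*3/8-.5,60+(y+.5)*3/8-.5)
rs=[ray(sc,(207.5,160.5)),ray(sd,(280.0,150.7)),ray(w,g(209.5,394))]
t1=tri(rs[:2]);t3=tri(rs);print('tip',t1,t3)
R=Ro.from_quat(st['eef_rot']).as_matrix();e=np.array(st['ee_pos'])
for t in(t1[0],t3[0]):print('tip in tool',R.T@(t-e))
print('proj of nominal',proj(w,e+R@[0,0,.1083]),g(209.5,394))
pw=ray(w,g(219.5,343))
p=tri([pw,ray(sc,(204.3,186.0)),ray(sd,(270.1,170.4))]);print('pad',p); print('w+sc',tri([pw,ray(sc,(204.3,186.0))]))
# pnp
pix=[g(*q) for q in ((106,218),(403,227),(219.5,343),(374,546))]
obj=[(-.06,.08,0),(.06,.08,0),(-.012,.03,0)]
# plane intersection: plane through pivot-based centre with normal
n=np.array([-.411,.005,.911]);n/=np.linalg.norm(n)
c=np.array([.571,-.164,.110]);o,d=pw;print('pad on plane',o+d*(n@(c-o))/(n@d))
print('tool z vs n',np.degrees(np.arccos(-R[:,2]@n)))
E
```

```text
tip (array([ 0.5301, -0.1355,  0.1708]), [np.float64(0.0010751000222196025), np.float64(0.0010751000222195433)]) (array([ 0.5288, -0.136 ,  0.1698]), [np.float64(0.0011221283462920552), np.float64(0.001947593940596179), np.float64(0.0019828246226307315)])
tip in tool [-0.0012  0.0016  0.1027]
tip in tool [-0.0016 -0.0001  0.1032]
proj of nominal [280.299  205.1479] (278.25, 207.4375)
pad (array([ 0.5599, -0.1324,  0.1066]), [np.float64(0.0011599948240540092), np.float64(0.0008679323714994548), np.float64(0.0014516965627343029)])
w+sc (array([ 0.5593, -0.1328,  0.1051]), [np.float64(5.07929084374095e-05), np.float64(5.079290843744286e-05)])
pad on plane [ 0.5595 -0.1329  0.1046]
tool z vs n 0.8715395145286273
```

Call:
send_rows --pt "0.22 0.03 -0.45 0 -0.1 0 1" --pt "0.22 0.03 -0.45 0 -0.1 0 1" --pt "0.22 0.03 -0.45 0 0 0 1" --pt "0 0 0 0 0 0 1" --pt "0 0 0 0 0 0 1" --pt "0 0 0 0 0 0 1"

```text
time: 7.58
ee_pos: [0.5176, -0.1326, 0.2306]
eef_rot: [0.683, 0.698, 0.15, 0.155]
ft_force: [-0.7, 0.6, -0.9]
width: 0.0179
```

```bash
cat > crop.py <<'E'
import cv2,numpy as np,sys
n=sys.argv[1]
a=cv2.imread(f'pics/scene{n}.png');b=cv2.imread(f'pics/side{n}.png')
f=np.zeros((400,800,3),np.uint8)
f[:,:400]=cv2.resize(a[150:200,180:230],(400,400),interpolation=cv2.INTER_CUBIC);f[:,400:]=cv2.resize(b[135:185,245:295],(400,400),interpolation=cv2.INTER_CUBIC)
cv2.imwrite(f'pics/sd{n}.png',np.clip(f*1.6,0,255).astype(np.uint8))
im=cv2.imread(f'pics/w{n}.png')
cv2.imwrite(f'pics/w{n}c.png',np.clip(cv2.resize(im[160:235,230:330],(800,600),interpolation=cv2.INTER_CUBIC)*1.5,0,255).astype(np.uint8))
E
python3 look.py 8 scene side; python3 crop.py 8
```

```text
7.5833 [ 0.5176 -0.1326  0.2306] [[-0.018, 0.9069, 0.4209], [0.9998, 0.021, -0.0025], [-0.0111, 0.4208, -0.9071]] 0.017904837078057737 [-0.6677  0.6241 -0.8593] [ 0.1446 -0.2209  0.0759  2.0416 -0.0946  0.8972  0.2859]
```

View pics/sd8.png

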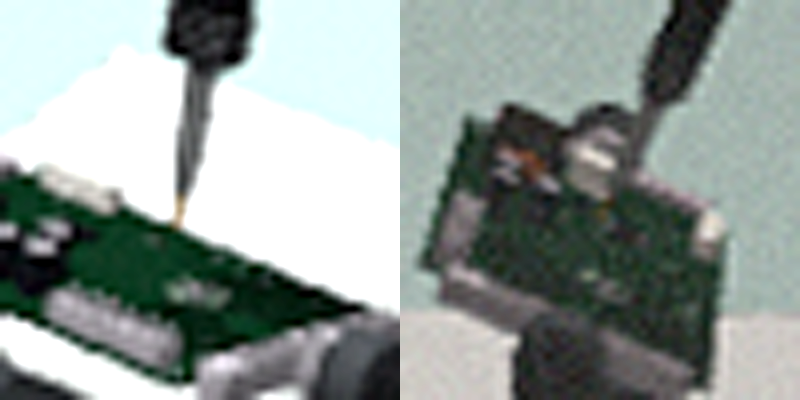

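View pics/w8c.png

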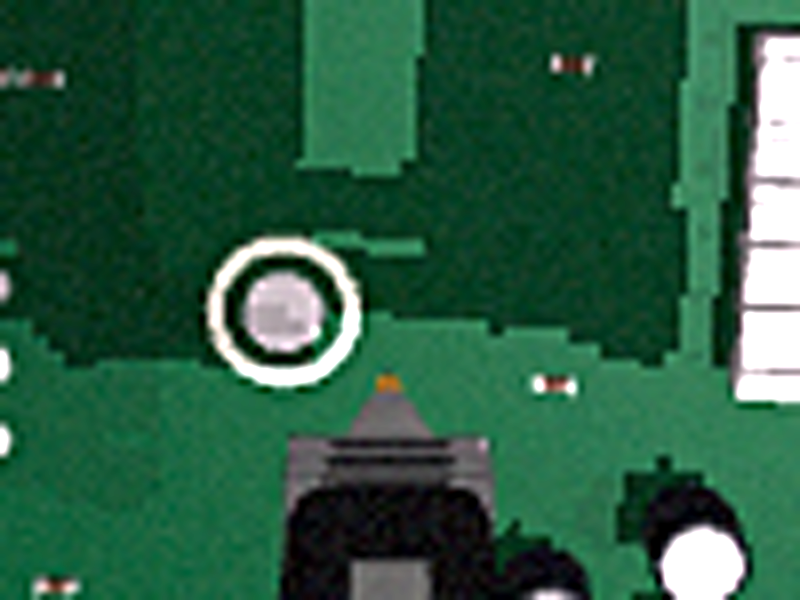

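```bash
cat > m.py <<'E'
from pnp import *
n_=np.array([-.411,.005,.911]);n_/=np.linalg.norm(n_)
def meas(n,wt,wp,st_,sp,dt,dp):
    sc=cam('scene');sd=cam('side');st=json.load(open(f'w{n}.json'));w=cam('wrist',st)
    W=lambda p:(230+(p[0]+.5)/8-.5,160+(p[1]+.5)/8-.5)
    S=lambda p:(180+(p[0]+.5)/8-.5,150+(p[1]+.5)/8-.5)
    D=lambda p:(245+(p[0]-400+.5)/8-.5,135+(p[1]+.5)/8-.5)
    R=Ro.from_quat(st['eef_rot']).as_matrix();e=np.array(st['ee_pos'])
    T=tri([ray(w,W(wt)),ray(sc,S(st_))]+([ray(sd,D(dt))] if dt else []));P=tri([ray(w,W(wp)),ray(sc,S(sp))]+([ray(sd,D(dp))] if dp else []))
    print('tip',T,'tool',R.T@(T[0]-e));print('pad',P)
    d=P[0]-T[0];print('d',d,'height',-d@n_,'lateral',d-n_*(d@n_))
    tn=e+R@[-.001,0,.107];d=P[0]-tn;print('nominal tip',tn,'d',d,'height',-d@n_,'lateral',d-n_*(d@n_))
    print('angle',np.degrees(np.arccos(-R[:,2]@n_)),'z',R[:,2])
    return W
E
python3 - <<'E'
from m import *
meas(8,(388,380),(285,312),(178,227),(198,291),(604,212),(604,288))
print();meas(8,(388,380),(285,312),(178,227),(198,291),None,None)
E
```

```text
tip (array([ 0.5609, -0.1346,  0.1355]), [np.float64(0.0015205664962057604), np.float64(0.0022365238318323055), np.float64(0.0026030631531417147)]) tool [-0.0016 -0.0008  0.1045]
pad (array([ 0.5599, -0.1323,  0.1065]), [np.float64(0.000993120182099681), np.float64(0.0005772115015679465), np.float64(0.0011715324613423026)])
d [-0.0009  0.0022 -0.0289] height 0.025985785157595982 lateral [-0.0116  0.0024 -0.0053]
nominal tip [ 0.5627 -0.1339  0.1336] d [-0.0027  0.0016 -0.027 ] height 0.02348766336421118 lateral [-0.0124  0.0017 -0.0056]
angle 0.6290931683547285 z [ 0.4209 -0.0025 -0.9071]

tip (array([ 0.5611, -0.135 ,  0.1325]), [np.float64(0.0005016114085061007), np.float64(0.0005016114085060549)]) tool [-0.002  -0.0019  0.1073]
pad (array([ 0.5593, -0.1326,  0.1054]), [np.float64(5.480002684717196e-05), np.float64(5.480002684722454e-05)])
d [-0.0018  0.0023 -0.0271] height 0.02395535742731799 lateral [-0.0116  0.0025 -0.0053]
nominal tip [ 0.5627 -0.1339  0.1336] d [-0.0033  0.0013 -0.0282] height 0.02428654208019674 lateral [-0.0133  0.0014 -0.006 ]
angle 0.6290931683547285 z [ 0.4209 -0.0025 -0.9071]
```

Call:
send_rows --pt "-0.4 0.07 -0.17 0 0 0 1" --pt "0 0 0 0 0 0 1" --pt "0 0 0 0 0 0 1"

```text
time: 7.98
ee_pos: [0.506, -0.131, 0.2281]
eef_rot: [0.683, 0.697, 0.151, 0.157]
ft_force: [-0.1, 0.7, -0.8]
width: 0.0182
```

```bash
python3 look.py 9 scene side; python3 crop.py 9
```

```text
7.9833 [ 0.506  -0.131   0.2281] [[-0.0173, 0.9051, 0.4248], [0.9998, 0.0207, -0.0034], [-0.0118, 0.4247, -0.9053]] 0.018193839159459334 [-0.0547  0.6909 -0.7996] [ 0.1475 -0.2511  0.0746  2.0716 -0.0933  0.893   0.2865]
```

View pics/sd9.png

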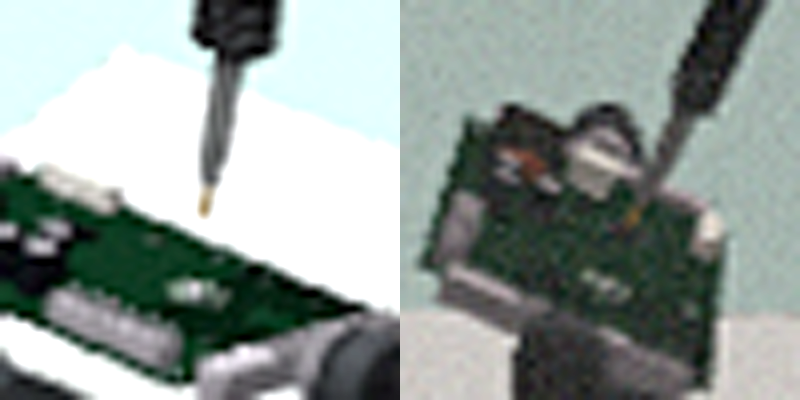

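View pics/w9c.png

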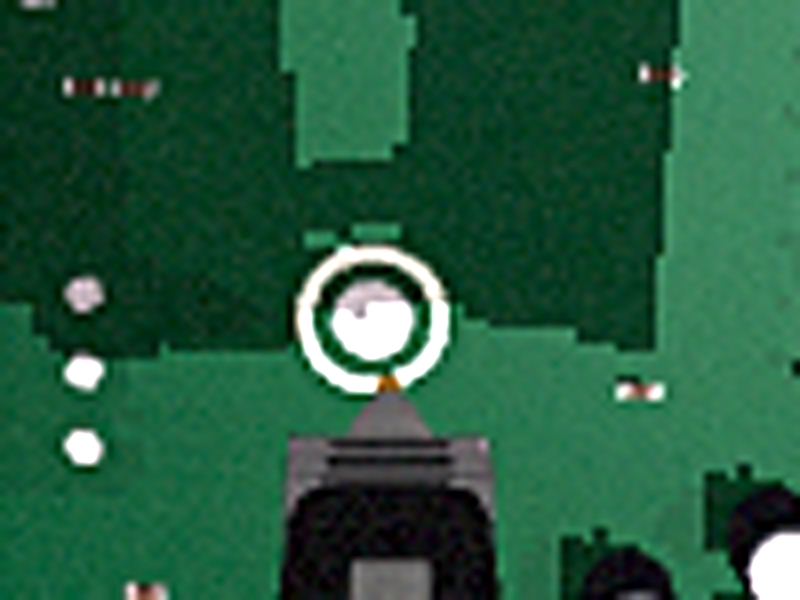

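```bash
python3 - <<'E'
from m import *
meas(9,(388,381),(372,320),(205,215),(198,291),(631,221),(604,288))
print();meas(9,(388,381),(372,320),(205,215),(198,291),None,None)
E
```

```text
tip (array([ 0.5498, -0.1329,  0.133 ]), [np.float64(0.0014056567748963226), np.float64(0.001629935468191041), np.float64(0.0020878155770245265)]) tool [-0.0015 -0.0008  0.1047]
pad (array([ 0.5598, -0.1324,  0.1064]), [np.float64(0.0011425560270684745), np.float64(0.0005485276259247888), np.float64(0.0013283012606335124)])
d [ 0.0101  0.0005 -0.0266] height 0.02841952435346909 lateral [-0.0016  0.0006 -0.0007]
nominal tip [ 0.5514 -0.1324  0.1313] d [ 0.0084  0.     -0.0249] height 0.026133694832259993 lateral [-0.0024  0.0001 -0.0011]
angle 0.863061964346006 z [ 0.4248 -0.0034 -0.9053]

tip (array([ 0.5496, -0.1333,  0.1306]), [np.float64(0.00028283759384905107), np.float64(0.0002828375938491039)]) tool [-0.0018 -0.002   0.1069]
pad (array([ 0.5591, -0.1327,  0.1052]), [np.float64(1.6058559823524473e-05), np.float64(1.6058559823403683e-05)])
d [ 0.0095  0.0006 -0.0254] height 0.027067660853357496 lateral [-0.0016  0.0007 -0.0007]
nominal tip [ 0.5514 -0.1324  0.1313] d [ 0.0077 -0.0003 -0.0261] height 0.026956691579271396 lateral [-0.0034 -0.0002 -0.0015]
angle 0.863061964346006 z [ 0.4248 -0.0034 -0.9053]
```

Call:
send_rows --pt "0.1 0 -0.29 0 0.1 0 1" --pt "0.1 0 -0.29 0 0 0 1" --pt "0 0 0 0 0 0 1" --pt "0 0 0 0 0 0 1"

```text
time: 8.47
ee_pos: [0.5135, -0.1311, 0.2087]
eef_rot: [0.684, 0.698, 0.148, 0.153]
ft_force: [0.5, -0.3, -0.5]
width: 0.0178
```

```bash
python3 look.py 10 scene side; python3 crop.py 10
```

```text
8.4667 [ 0.5135 -0.1311  0.2087] [[-0.0176, 0.9093, 0.4157], [0.9998, 0.0209, -0.0033], [-0.0117, 0.4155, -0.9095]] 0.017771220837686574 [ 0.4703 -0.2823 -0.5305] [ 0.1436 -0.2128  0.0746  2.0798 -0.0951  0.8563  0.2872]
```

View pics/sd10.png

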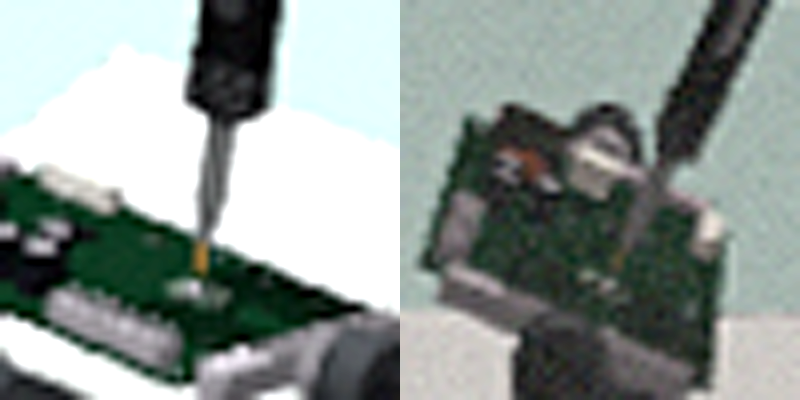

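View pics/w10c.png

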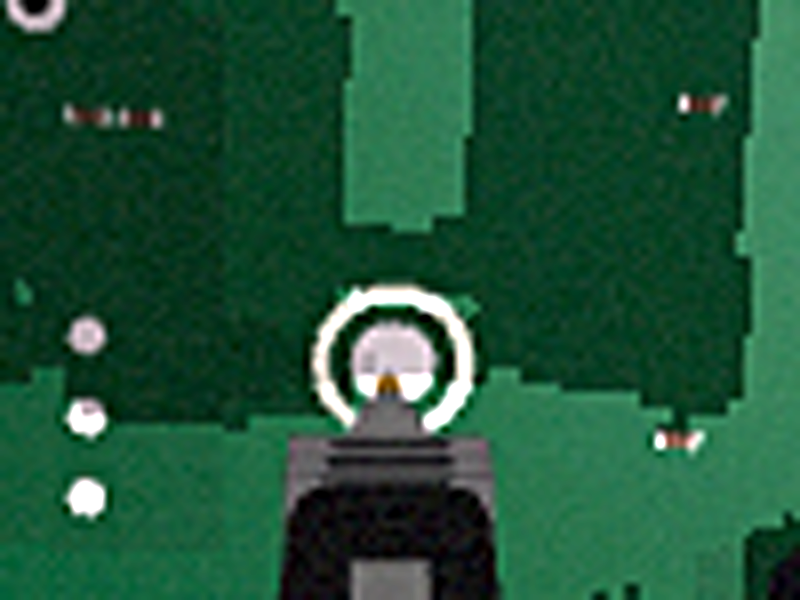

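```bash
python3 - <<'E'
from m import *
meas(10,(388,381),(393.5,364),(201,276),(198,291),(619,269),(604,288))
print();meas(10,(388,381),(393.5,364),(201,276),(198,291),None,None)
E
```

```text
tip (array([ 0.5558, -0.1329,  0.1125]), [np.float64(0.0006955288065473573), np.float64(0.002538481098739543), np.float64(0.0026800306104279915)]) tool [-0.0014 -0.0015  0.1051]
pad (array([ 0.5599, -0.1324,  0.1064]), [np.float64(0.001118399264301823), np.float64(0.0005457369959124059), np.float64(0.001301196657483963)])
d [ 0.004   0.0005 -0.0061] height 0.0072175864949320405 lateral [0.0011 0.0005 0.0005]
nominal tip [ 0.558  -0.1324  0.1114] d [ 0.0019  0.     -0.0049] height 0.005282560105496475 lateral [-0.0003  0.0001 -0.0001]
angle 0.2945946631251359 z [ 0.4157 -0.0033 -0.9095]

tip (array([ 0.5564, -0.1332,  0.1096]), [np.float64(0.0001683365909311193), np.float64(0.00016833659093110897)]) tool [-0.0017 -0.0022  0.1079]
pad (array([ 0.5592, -0.1327,  0.1052]), [np.float64(6.376350135465325e-06), np.float64(6.376350135476658e-06)])
d [ 0.0028  0.0005 -0.0044] height 0.005157458682447856 lateral [0.0007 0.0005 0.0003]
nominal tip [ 0.558  -0.1324  0.1114] d [ 0.0012 -0.0003 -0.0061] height 0.00609989881929159 lateral [-0.0013 -0.0002 -0.0006]
angle 0.2945946631251359 z [ 0.4157 -0.0033 -0.9095]
```

Call:
send_rows --pt "0.06 0 -0.13 0 0 0 1" --pt "0 0 0 0 0 0 1" --pt "0 0 0 0 0 0 1"

```text
time: 8.87
ee_pos: [0.5156, -0.1313, 0.2057]
eef_rot: [0.684, 0.698, 0.148, 0.154]
ft_force: [-0.3, -0.6, -1.0]
width: 0.0175
```

```bash
python3 look.py 11 scene side; python3 crop.py 11
```

```text
8.8667 [ 0.5156 -0.1313  0.2057] [[-0.0173, 0.9086, 0.4174], [0.9998, 0.0208, -0.0038], [-0.0121, 0.4172, -0.9087]] 0.01753712219642367 [-0.2809 -0.5698 -1.0143] [ 0.143  -0.2067  0.075   2.0819 -0.0962  0.8462  0.2881]
```

View pics/sd11.png

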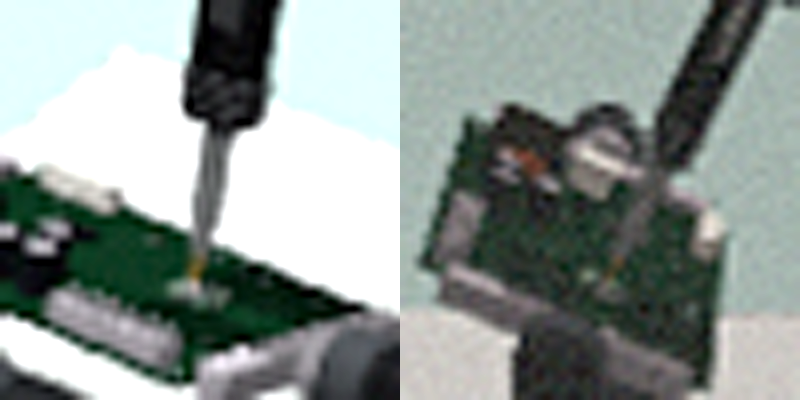

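View pics/w11c.png

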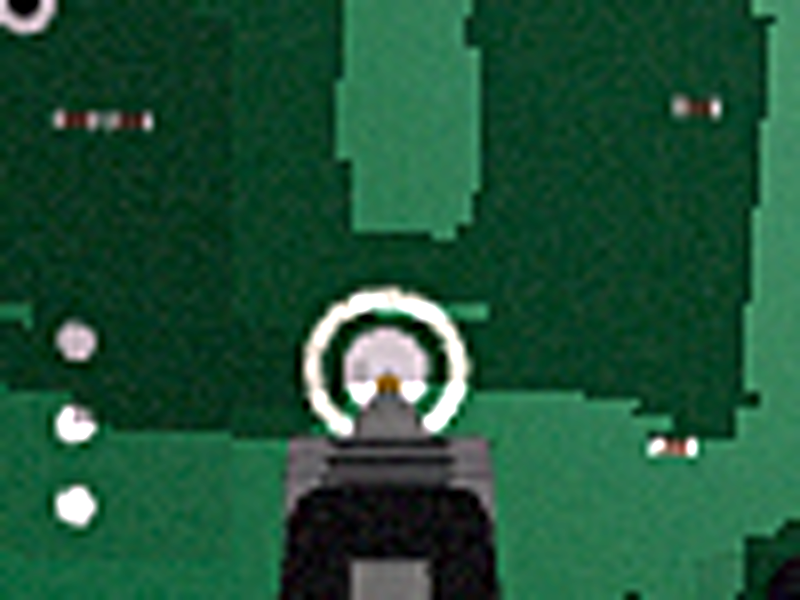

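Call:
send_rows --pt "0.04 0 -0.1 0 0 0 1" --pt "0 0 0 0 0 0 1" --pt "0 0 0 0 0 0 1"

```text
time: 9.27
ee_pos: [0.5171, -0.1314, 0.2029]
eef_rot: [0.684, 0.698, 0.148, 0.154]
ft_force: [-0.5, 0.4, 0.5]
width: 0.0181
```

```bash
python3 look.py 12 scene side; python3 crop.py 12; python3 - <<'E'
from h import *
for i in range(6): r.camera('side'); s=r.read_state(); print(s['time'],s['ee_pos'],s['ft_force'])
E
```

```text
9.2667 [ 0.5171 -0.1314  0.2029] [[-0.0172, 0.9082, 0.4181], [0.9998, 0.0208, -0.0039], [-0.0122, 0.4179, -0.9084]] 0.018084546119799955 [-0.5136  0.3843  0.5437] [ 0.1424 -0.2018  0.0753  2.0841 -0.0972  0.8382  0.2889]
9.4667 [ 0.51706447 -0.13138228  0.20303151] [-0.864121   -0.54126819 -0.06906488]
9.5167 [ 0.51703461 -0.13134116  0.20299478] [-0.1434827   0.57498098 -0.02492637]
9.5667 [ 0.51703205 -0.13136451  0.2029785 ] [-0.59803501 -0.07474921 -0.79162519]
9.6167 [ 0.51703176 -0.13138371  0.20298143] [-0.42930593  0.12883048  0.04849807]
9.6667 [ 0.5170459  -0.13136472  0.20300744] [-1.78607429 -0.34514483 -0.39315611]
9.7167 [ 0.51705715 -0.13132501  0.20301265] [-0.77178538 -0.07144257  0.57387831]
```

View pics/sd12.png

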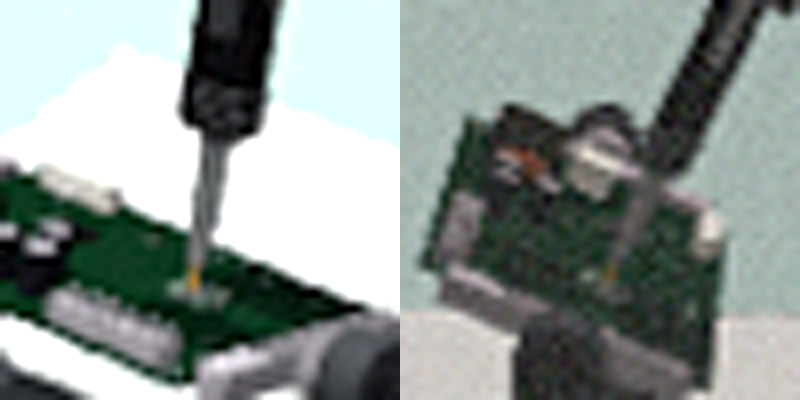

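View pics/w12c.png

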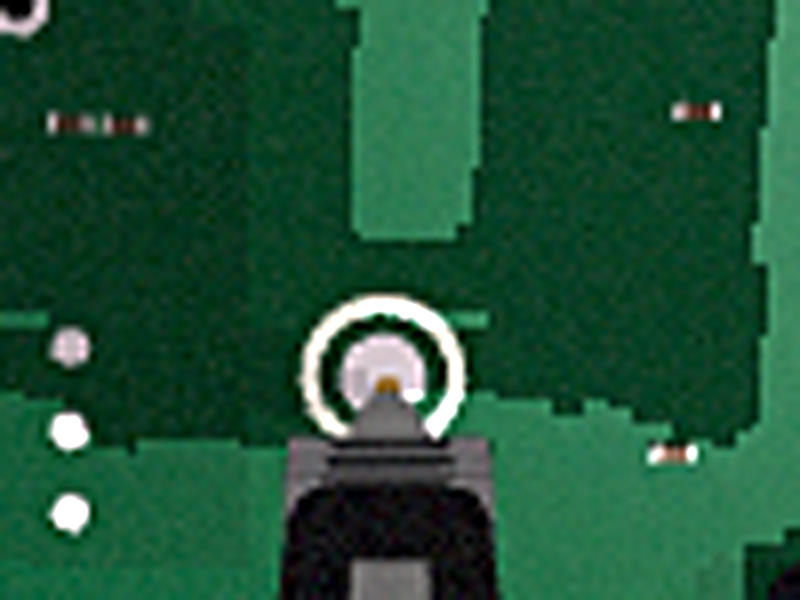

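```bash
cat > ft.py <<'E'
from h import *
F=[]
for i in range(20): r.camera('side'); F.append(r.read_state()['ft_force'])
F=np.array(F);s=r.read_state();n=np.array([-.411,.005,.911])
print(s['time'],s['ee_pos'].round(4),'mean',F.mean(0).round(3),'sem',(F.std(0)/len(F)**.5).round(3),'normal force',((F.mean(0)+[0,0,.83])@n).round(3))
E
python3 ft.py
python3 - <<'E'
from m import *
sc=cam('scene')
a=json.load(open('w10.json'));
for k in (8,9,10,11,12):
    b=json.load(open(f'w{k}.json'));R=Ro.from_quat(b['eef_rot']).as_matrix();p=np.array(b['ee_pos'])+R@[-.0016,-.001,.1065];u=proj(sc,p);print(k,(u-[180,150]+.5)*8-.5)
E
```

```text
10.7167 [ 0.517  -0.1313  0.2029] mean [-0.622 -0.016  0.038] sem [0.111 0.135 0.102] normal force 1.046
8 [179.2768 226.1384]
9 [204.7691 214.9858]
10 [199.354  272.4936]
11 [195.3093 282.7865]
12 [193.273  291.4643]
```

Call:
send_rows --pt "0.02 0 -0.07 0 0 0 1" --pt "0 0 0 0 0 0 1"

```text
time: 10.88
ee_pos: [0.5178, -0.1314, 0.2009]
eef_rot: [0.684, 0.698, 0.149, 0.154]
ft_force: [-0.9, -0.2, -0.3]
width: 0.0178
```

```bash
python3 ft.py; python3 look.py 13 scene side; python3 crop.py 13
```

```text
11.8833 [ 0.5178 -0.1314  0.2012] mean [-0.948 -0.16   0.456] sem [0.132 0.104 0.104] normal force 1.561
11.8833 [ 0.5178 -0.1314  0.2012] [[-0.0173, 0.908, 0.4187], [0.9998, 0.0208, -0.0039], [-0.0123, 0.4185, -0.9081]] 0.01751805843697234 [-1.2404 -0.2118  0.3298] [ 0.142  -0.1991  0.0754  2.0859 -0.0979  0.8332  0.2895]
```

View pics/sd13.png

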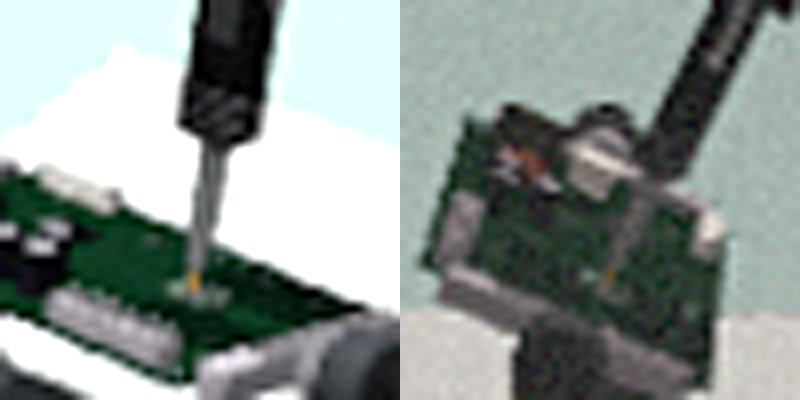

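View pics/w13c.png

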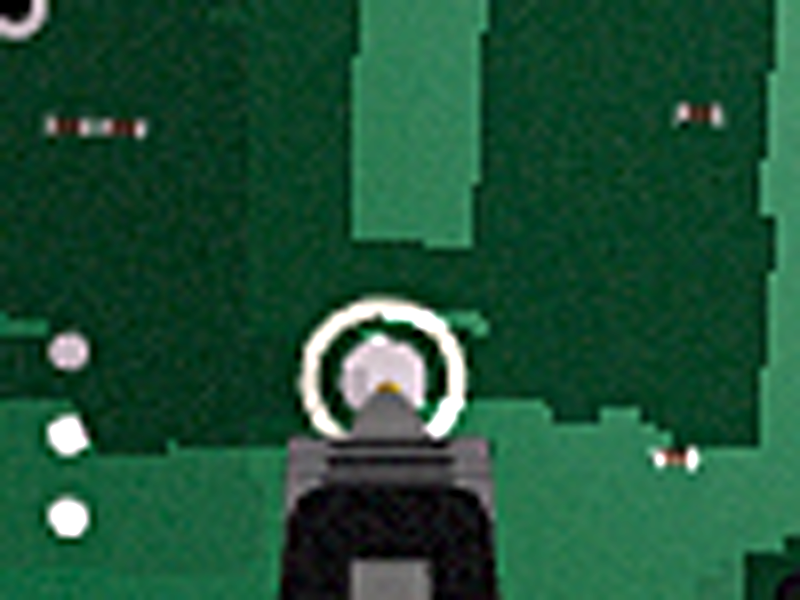

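View pics/scene13.png

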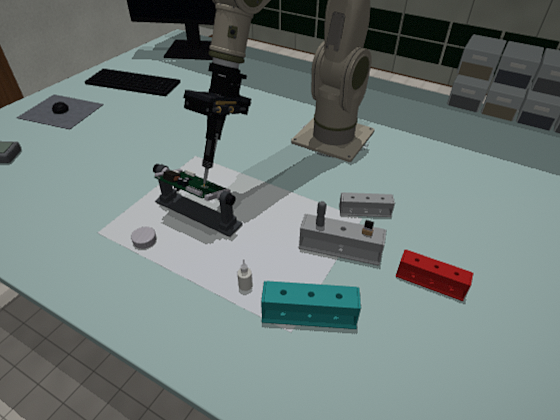

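```bash
python3 ft.py; python3 - <<'E'
from bench import r
s=r.read_state();print(s['time'],s['width'],abs(s['joint_vel']).max());print(r.close_job())
E
```

```text
13.0333 [ 0.5178 -0.1314  0.2012] mean [-0.625  0.118  0.541] sem [0.128 0.097 0.107] normal force 1.507
13.0333 0.01811886548726473 0.0018894843632627058
the job is handed in; nothing more can be done
None
```

I took the probe from the large grey rack and lifted it clear. I then tilted it about 24° to match the board, lowered it onto the ringed pad, and handed the job in at about 13 s still gripping it. No verdict was reported.

**Last checks before handing in:**
- **Press:** the averaged force along the board normal was about 1.5 N, with an uncertainty of roughly 0.15 N. That puts the tip about 3 mm in, near half its travel. Single force readings were too noisy to use alone, so I averaged 20 at a time.
- **Position:** in the wrist view the tip sat within about 1 to 1.5 mm of the pad centre.
- **Squareness:** the tool axis was about 0.5° off my estimate of the board normal. The wrist view suggested the probe may lean about 1° in the grip.
- **Stillness:** the fingers were closed at 18 mm on the probe and the arm was still.
- **Surroundings:** in the scene view the board, screwdriver, brush, dropper bottle and tin were where they started.

**Disagreements:** the side camera put the tip 2 to 3 mm off the other two views. I therefore set the final depth by force and by the shortening of the visible brass tip, not by triangulation alone. One approach move also overshot about 10 mm sideways, well above the board, and I corrected it before going down.

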